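# Kit the round arcade parts

## Robot

A 6-joint arm with a two-finger parallel gripper is mounted at the origin on the work surface. World frame = base frame: x ahead of the robot, y to its left, z up, the work surface at z = 0. Lengths are in m, angles in rad, forces in N, time in s.
With the tool pointing down it reaches from about 0.275 to 0.775 m from the base axis. Payload 14.6 kg.
Tool frame: the origin (TCP) lies midway between the tips of the shut fingers; the grasp point (between the pads) lies 19 mm behind it; z points along the fingers, x is the direction in which the jaws open and shut, and the axes are right-handed (so a half turn about z gives the same grasp; the last joint's range is limited). The gripper opens to 85 mm and grips with 20 to 120 N. Pads are 22 mm wide; open, the fingers measure 114 mm over their backs; the gripper's body (76 mm by 85 mm) begins 54 mm behind the grasp point. The pads swing forward as they close: fully open they stand 13 mm farther back than shut.
Start: joints at [-1.352, 0.263, -0.048, 1.259, 0, 1.415], TCP at [0.192, -0.489, 0.231] pointing down, gripper open.
Joint ranges: [-2.65, 2.65], [-0.89, 1.7], [-1.18, 1.37], [-2.13, 2.11], [-1.35, 1.29], [-3.14, 3.14]. Speed limits (rad/s): [1.89, 1.89, 2.57, 2.79, 3.14, 3.14].

## Interface

Orientations are given as a rotation vector (axis times angle).
In Python, from rig import bot gives the robot as it stands.
- The arm moves only by the tool play_rows, never from a script. Its argument "commands" is one flat list of numbers, 7 for each row, row after row: the finger opening in mm, from 0 to 85.4, then the shift along the tool's x, y, z in mm, then the turn, a rotation vector about the tool's x, y, z in rad. A call has 1 to 20 rows; each row is the pose to reach, as a shift and turn from the pose commanded when the call began, along the tool's axes at that moment; what a row does not reach only later rows make up. A row lasts 1/10 s, in which the tool goes at most 50 mm and 8.59 degrees, less where a joint would pass 70% of its speed; a pose out of reach is approached as far as the arm can. A call with a gripper value outside its range is refused whole. The fingers move at their own pace and stop on an object; "newtons" is the grip in N (left out, the last holds). Time passes only in rows, so rows that repeat a pose let the fingers close. It gives the time, the measured TCP pose, the force and the opening at its end, in the units of the state.
- bot.get_obs(): the state, without advancing time (a new reading comes with each control period).
- bot.snapshot(name): name is "scene" or "top" or "wrist"; returns the picture (420x560x3 uint8, red, green, blue); there is no depth.
- bot.camera_params(name): a dict with "K" (3x3 intrinsics, pixels), "R" (3x3) and "t" (3): a world point X has camera coordinates R X + t; the wrist camera has in their place "T_tool_cam" (4x4, takes a point from camera to tool coordinates, whose origin is the TCP and whose axes are the tool frame's). Camera axes: x right, y down, z forward; pixel columns grow to the right and rows downward; lengths in m; the calibration is good to about 2 mm. A picture is of the moment at which its call begins: read the wrist's pose just before it. camera_params takes no time and is no camera call.
- bot.finish_job(): hands the job in, once; it reports no verdict.
The state is a dict: "clock": time; "joint_pos": joint angles; "joint_vel": joint speeds; "effort": joint torques, N m; "tcp_pos": TCP position; "tcp_rot": TCP orientation; "contact_force": force on the tool from outside, world axes, zero at the start; "wrist_torque": the same for the moment, N m; "finger_gap": finger opening in m.
Only numpy, scipy, OpenCV 4.12 (cv2) and the standard library are available. Lean on these libraries where they do the work, as an engineer would, in place of code of your own. Each camera call takes 0.05 s, during which the arm holds its last target.

## Task

Put the loose parts for the next control panel into the kit tray, each down in the recess of its own shape and size: the joystick in the square one, the large round button in the large round one, the two small round buttons in the two small round ones, all standing as they do now. Every button's brass terminals must point straight to the side of the tray that has the handle. Set the parts down, do not drop them, and leave the two square-flanged buttons where they are.

Things in the scene. Friction and masses are not known exactly. Their poses are not given: they have to be found in the camera images.
- joystick: Small arcade joystick standing on its square base 54 x 54 x 28 mm (black box under a steel plate), thin shaft, black ball top 32 mm dia whose centre is 68 above the underside. 0.2 kg. Origin: centre of the underside; z up. Grip the ball. For the kit.
- button_large: For the kit. Push-button standing face down: ROUND dia 56 mm white flange, 7 high; black barrel dia 26, z 7 to 38; red switch on top (20 in x, 10 in y, z 38 to 52) with brass terminals at z 40 to 50 sticking out on the -x side to 20 mm from the axis. 60 g. Origin: centre of the underside, z up; terminals point to -x. Grip the barrel across y, about 30 mm up.
- button_small_1: For the kit. Push-button standing face down: ROUND dia 38 mm white flange, 7 high; black barrel dia 26, z 7 to 38; red switch on top (20 in x, 10 in y, z 38 to 52) with brass terminals at z 40 to 50 sticking out on the -x side to 20 mm from the axis. 40 g. Origin: centre of the underside, z up; terminals point to -x. Grip the barrel across y, about 30 mm up.
- button_small_2: For the kit. Push-button standing face down: ROUND dia 38 mm white flange, 7 high; black barrel dia 26, z 7 to 38; red switch on top (20 in x, 10 in y, z 38 to 52) with brass terminals at z 40 to 50 sticking out on the -x side to 20 mm from the axis. 40 g. Origin: centre of the underside, z up; terminals point to -x. Grip the barrel across y, about 30 mm up.
- square_large: NOT for the kit. Push-button standing face down: SQUARE 52 x 52 mm white flange, 7 high; black barrel dia 26, z 7 to 38; red switch on top (20 in x, 10 in y, z 38 to 52) with brass terminals at z 40 to 50 sticking out on the -x side to 20 mm from the axis. 60 g. Origin: centre of the underside, z up; terminals point to -x. Grip the barrel across y, about 30 mm up.
- square_small: NOT for the kit. Push-button standing face down: SQUARE 40 x 40 mm white flange, 7 high; black barrel dia 26, z 7 to 38; red switch on top (20 in x, 10 in y, z 38 to 52) with brass terminals at z 40 to 50 sticking out on the -x side to 20 mm from the axis. 40 g. Origin: centre of the underside, z up; terminals point to -x. Grip the barrel across y, about 30 mm up.
- bay_stick: Plywood insert 84 x 84 x 14 mm, fixed in the tray, underside 4 above the bench; a SQUARE recess 70 x 70, 10 deep, floor 4 above the underside. Origin: underside, middle of its edge nearest the tray's handle side; the handle lies towards -x; recess centre at x +42, y 0. For the joystick.
- bay_large: Plywood insert 84 x 84 x 14 mm, fixed in the tray, underside 4 above the bench; a LARGE ROUND recess dia 72, 10 deep, floor 4 above the underside. Origin: underside, middle of its edge nearest the tray's handle side; the handle lies towards -x; recess centre at x +42, y 0. For the large round button.
- bay_small_1: Plywood insert 84 x 84 x 14 mm, fixed in the tray, underside 4 above the bench; a SMALL ROUND recess dia 54, 10 deep, floor 4 above the underside. Origin: underside, middle of its edge nearest the tray's handle side; the handle lies towards -x; recess centre at x +42, y 0. For a small round button, either one.
- bay_small_2: Plywood insert 84 x 84 x 14 mm, fixed in the tray, underside 4 above the bench; a SMALL ROUND recess dia 54, 10 deep, floor 4 above the underside. Origin: underside, middle of its edge nearest the tray's handle side; the handle lies towards -x; recess centre at x +42, y 0. Tray: aluminium, 180 x 180 x 20, grey felt recess floors, dark bar handle on one side; 2 x 2 inserts in any arrangement.
Mind the look-alikes: they are no part of the job. What is shaped like the square_large but pink is not meant.

How it is judged:
At the end, for the whole second after the job is handed in: Joystick and the three round buttons each in its matching recess: within 11 mm of its centre along each axis, fully down (4 mm), upright (0.12 rad); terminals to the handle side within 0.35 rad; both square-flanged buttons upright, within 20 mm of their starts; all at rest (x of joystick in the frame of bay_stick between 0.031 and 0.053 m and y of joystick in the frame of bay_stick between -0.011 and 0.011 m and z of joystick in the frame of bay_stick between 0 and 0.008 m and x of button_large in the frame of bay_large between 0.031 and 0.053 m and y of button_large in the frame of bay_large between -0.011 and 0.011 m and z of button_large in the frame of bay_large between 0 and 0.008 m and angle between the x axis of button_large and the x axis of bay_large, either way round below 0.35 rad and x of bay_large in the frame of button_large below -0.02 m and (((x of button_small_1 in the frame of bay_small_1 between 0.031 and 0.053 m and y of button_small_1 in the frame of bay_small_1 between -0.011 and 0.011 m and z of button_small_1 in the frame of bay_small_1 between 0 and 0.008 m and angle between the x axis of button_small_1 and the x axis of bay_small_1, either way round below 0.35 rad and x of bay_small_1 in the frame of button_small_1 below -0.02 m) and (x of button_small_2 in the frame of bay_small_2 between 0.031 and 0.053 m and y of button_small_2 in the frame of bay_small_2 between -0.011 and 0.011 m and z of button_small_2 in the frame of bay_small_2 between 0 and 0.008 m and angle between the x axis of button_small_2 and the x axis of bay_small_2, either way round below 0.35 rad and x of bay_small_2 in the frame of button_small_2 below -0.02 m)) or ((x of button_small_1 in the frame of bay_small_2 between 0.031 and 0.053 m and y of button_small_1 in the frame of bay_small_2 between -0.011 and 0.011 m and z of button_small_1 in the frame of bay_small_2 between 0 and 0.008 m and angle between the x axis of button_small_1 and the x axis of bay_small_2, either way round below 0.35 rad and x of bay_small_2 in the frame of button_small_1 below -0.02 m) and (x of button_small_2 in the frame of bay_small_1 between 0.031 and 0.053 m and y of button_small_2 in the frame of bay_small_1 between -0.011 and 0.011 m and z of button_small_2 in the frame of bay_small_1 between 0 and 0.008 m and angle between the x axis of button_small_2 and the x axis of bay_small_1, either way round below 0.35 rad and x of bay_small_1 in the frame of button_small_2 below -0.02 m))) and angle between each of joystick, button_large, button_small_1, button_small_2, square_large, square_small's own z axis and vertical below 0.12 rad and linear speed of each of joystick, button_large, button_small_1, button_small_2, square_large, square_small below 0.02 m/s and distance of each of square_large, square_small from where it was at the start of the episode below 0.02 m); the robot touches nothing.
It fails at once if a square-flanged button is shifted by more than 2 cm (distance of any of square_large, square_small from where it was at the start of the episode above 0.02 m).
It fails at once if a part is let go or thrown with its underside more than 4 cm above the bench ((height (world z) of joystick above 0.04 m and contact force between the fingers and joystick below 0.02 N) or (height (world z) of button_large above 0.04 m and contact force between the fingers and button_large below 0.02 N) or (height (world z) of button_small_1 above 0.04 m and contact force between the fingers and button_small_1 below 0.02 N) or (height (world z) of button_small_2 above 0.04 m and contact force between the fingers and button_small_2 below 0.02 N)).
It also fails if it takes over 96 s, if anything falls off the work surface, if the arm or the gripper's body presses on something with over 40 N, if the wrist force passes 120 N, or if a joint passes its speed limit or range.

## Working session

There is one attempt and no reset: what is moved stays moved. The work goes in short steps, Python scripts to look and compute and a tool call to move; the robot and the scene stay as the last step left them, time stands still between calls to the robot, and variables do not carry over. Pictures are saved under pics/ and viewed, and the job is handed in when it is done.

Besides the shell and the picture viewer there is one more tool, called in YAML: its name, and indented under it one key for each argument. play_rows: Moves the arm, as the interface text tells. Its arguments: {"type":"object","properties":{"commands":{"type":"array"},"newtons":{"type":"number"}},"required":["commands"]}

```bash
ls; mkdir -p pics
python3 - <<'E'
from rig import bot
import cv2,numpy as np
o=bot.get_obs();print(o['clock'],o['tcp_pos'],o['tcp_rot'],o['finger_gap'])
for n in ['scene','top','wrist']:
    im=bot.snapshot(n);cv2.imwrite(f'pics/{n}0.png',im[:,:,::-1]);
    c=bot.camera_params(n);print(n,{k:np.round(v,4).tolist() for k,v in c.items()})
E
```

```text
pics
0.0 [ 0.19164212 -0.48847828  0.23082545] [-2.59497625e+00  1.76950913e+00  1.24097433e-03] 0.08541315649118789
scene {'K': [[475.8916, 0.0, 276.7674], [0.0, 475.8916, 217.2051], [0.0, 0.0, 1.0]], 'R': [[-0.7225, 0.6913, -0.0133], [0.5631, 0.5771, -0.5914], [-0.4012, -0.4348, -0.8062]], 't': [0.3637, -0.2159, 1.2507]}
top {'K': [[437.0575, 0.0, 282.8154], [0.0, 437.0575, 211.7567], [0.0, 0.0, 1.0]], 'R': [[0.0256, -0.9997, -0.0028], [-0.9938, -0.0251, -0.1084], [0.1083, 0.0056, -0.9941]], 't': [-0.0341, 0.4711, 1.0069]}
wrist {'K': [[340.3069, 0.0, 281.8914], [0.0, 340.3069, 211.59], [0.0, 0.0, 1.0]], 'T_tool_cam': [[1.0, -0.0007, -0.0002, 0.0005], [0.0007, 0.9488, 0.3159, -0.0807], [0.0, -0.3159, 0.9488, -0.1427], [0.0, 0.0, 0.0, 1.0]]}
```

View pics/top0.png

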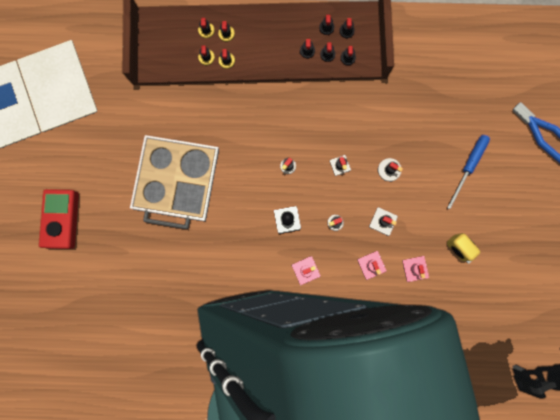

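View pics/scene0.png

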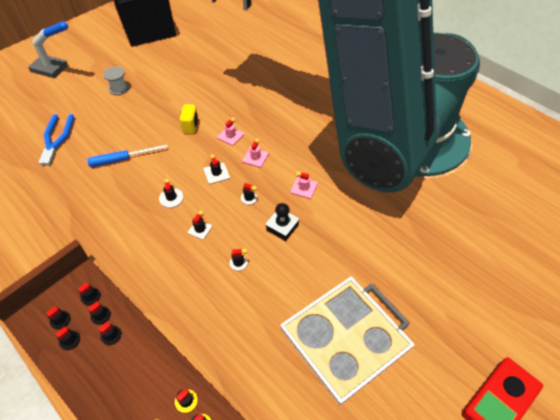

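View pics/wrist0.png

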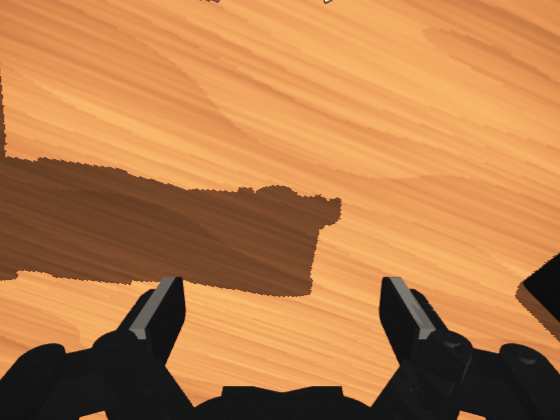

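Top view: small round buttons are at about (288,166) and (335,222), the large round at (390,170), the joystick at (287,219), the squares at (340,165) and (384,221). The tray is at (175,178) with its handle at the bottom (168,219). The pink decoys are below. Next I zoom in and measure.

```bash
cat > h.py <<'E'
import numpy as np,cv2
from rig import bot
def ray(cam,u,v,z):
    c=bot.camera_params(cam);K,R,t=map(np.array,(c['K'],c['R'],c['t']))
    d=R.T@np.linalg.solve(K,[u,v,1]);o=-R.T@t
    return o+d*(z-o[2])/d[2]
def proj(cam,X):
    c=bot.camera_params(cam);p=np.array(c['K'])@(np.array(c['R'])@X+np.array(c['t']));return p[:2]/p[2]
E
python3 - <<'E'
import cv2
im=cv2.imread('pics/top0.png')
cv2.imwrite('pics/c1.png',cv2.resize(im[145:245,265:415],None,fx=5,fy=5,interpolation=cv2.INTER_CUBIC))
cv2.imwrite('pics/c2.png',cv2.resize(im[125:235,120:230],None,fx=5,fy=5,interpolation=cv2.INTER_CUBIC))
im=cv2.imread('pics/scene0.png')
cv2.imwrite('pics/c3.png',cv2.resize(im[145:275,150:320],None,fx=4.5,fy=4.5,interpolation=cv2.INTER_CUBIC))
E
```

```text
(no output)
```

View pics/c1.png

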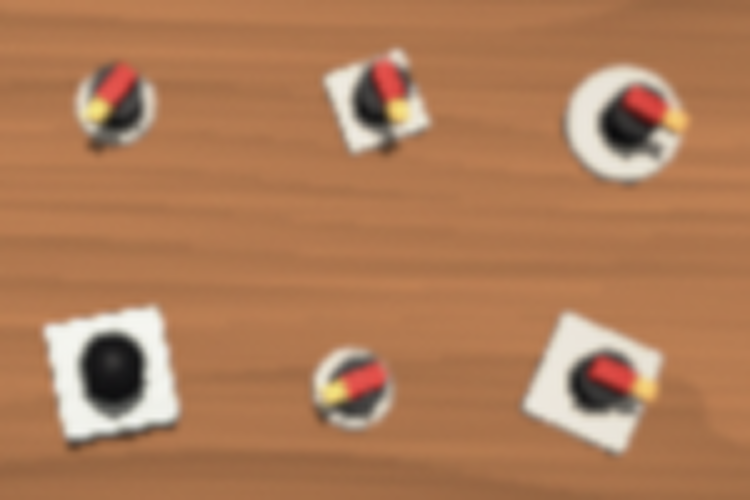

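View pics/c2.png

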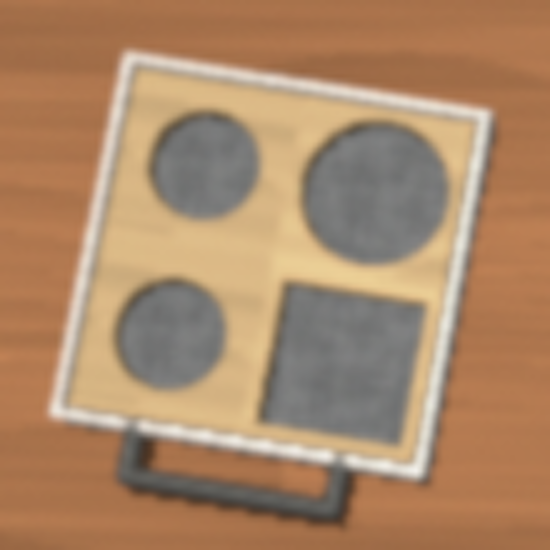

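View pics/c3.png

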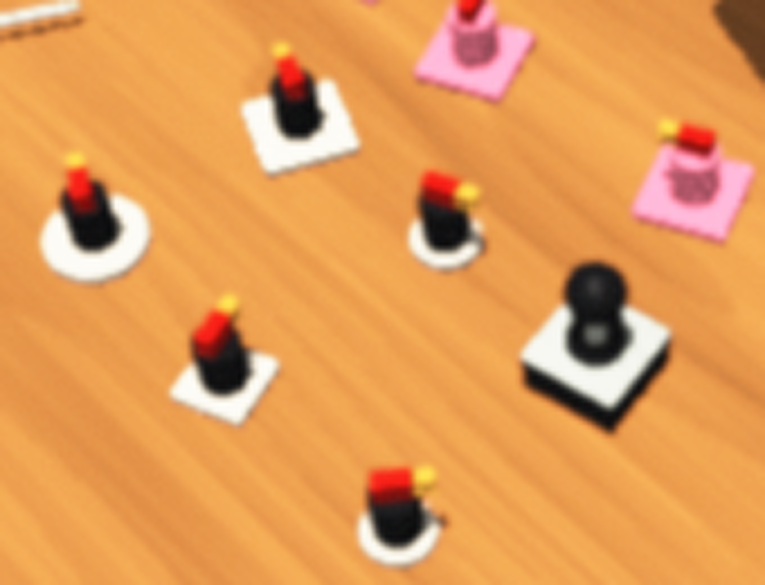

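```bash
cat > m.py <<'E'
from h import *
im=cv2.imread('pics/top0.png');hsv=cv2.cvtColor(im,cv2.COLOR_BGR2HSV).astype(int)
H,S,V=hsv[...,0],hsv[...,1],hsv[...,2]
white=((S<60)&(V>150));red=((H<6)|(H>174))&(S>170)&(V>130);brass=(H>17)&(H<30)&(S>90)&(V>180)
def cen(m,u,v,r=16):
    ys,xs=np.nonzero(m[v-r:v+r,u-r:u+r]);return np.array([xs.mean()+u-r,ys.mean()+v-r]),len(xs)
P=dict(s1=(288,166),sqs=(340,165),L=(390,170),joy=(287,219),s2=(335,222),sql=(384,221))
for n,(u,v) in P.items():
    r=18
    w=np.zeros(white.shape,bool);w[v-r:v+r,u-r:u+r]=white[v-r:v+r,u-r:u+r]
    pts=np.argwhere(w)[:,::-1].astype(np.float32);h=cv2.convexHull(pts)
    zt=.028 if n=='joy' else .007
    W=np.array([ray('top',*p[0],zt)[:2] for p in h],np.float32)
    if n[0]=='j' or n[:2]=='sq':
        (c,sz,a)=cv2.minAreaRect(W)
    else:
        c,rr=cv2.minEnclosingCircle(W);sz=2*rr;a=None
    print(n,'flange',np.round(c,4),np.round(sz,4),a)
    if n!='joy':
        pr,nr=cen(red,u,v);pb,nb=cen(brass,u,v)
        R=ray('top',*pr,.052);B=ray('top',*pb,.05);d=B-R
        print('   red',R[:2].round(4),nr,'brass',B[:2].round(4),nb,'len',np.linalg.norm(d[:2]).round(4),'ang',np.degrees(np.arctan2(d[1],d[0])).round(1))
    else:
        k=np.argwhere((V[v-14:v+14,u-14:u+14]<60))
        p=(k.min(0)+k.max(0))/2;print('  ball',ray('top',p[1]+u-14,p[0]+v-14,.068), ((k.max(0)-k.min(0))))
# tray: felt (low sat) recess
felt=((S<60)&(V>70)&(V<150)).astype(np.uint8);felt[:, :120]=0;felt[:,230:]=0;felt[:125]=0;felt[206:]=0
felt=cv2.morphologyEx(felt,cv2.MORPH_OPEN,np.ones((3,3)))
n,l,st,ce=cv2.connectedComponentsWithStats(felt)
for i in range(1,n):
    if st[i,4]>100:
        ps=np.argwhere(l==i)[:,::-1].astype(np.float32);W=np.array([ray('top',*p,.008)[:2] for p in ps],np.float32)
        c,sz,a=cv2.minAreaRect(W);print('recess px',ce[i].round(1),'c',np.round(c,4),'mean',W.mean(0).round(4),'sz',np.round(sz,4),round(a,1))
t=white.copy();t[:,:120]=0;t[:,225:]=0;t[:125]=0;t[230:]=0
W=np.array([ray('top',*p[::-1],.02)[:2] for p in np.argwhere(t)],np.float32);print('tray',cv2.minAreaRect(W))
E
python3 m.py
```

```text
s1 flange [ 0.5865 -0.0307] 0.0375 None
   red [ 0.5871 -0.0349] 6 brass [ 0.5758 -0.0225] 12 len 0.0168 ang 132.6
sqs flange [ 0.5916 -0.1578] [0.0405 0.0406] 20.131803512573242
   red [ 0.5905 -0.1571] 17 brass [ 0.5781 -0.1624] 12 len 0.0135 ang -157.1
L flange [ 0.5836 -0.2773] 0.0561 None
   red [ 0.5831 -0.2773] 24 brass [ 0.5774 -0.2926] 8 len 0.0163 ang -110.5
joy flange [ 0.4543 -0.0326] [0.0551 0.0552] 11.835158348083496
  ball [ 0.45097594 -0.03225829  0.068     ] [12 10]
s2 flange [ 0.4512 -0.1468] 0.0381 None
   red [ 0.4503 -0.1492] 9 brass [ 0.4463 -0.1346] 15 len 0.0152 ang 105.3
sql flange [ 0.4572 -0.2629] [0.0527 0.053 ] 66.55026245117188
   red [ 0.4567 -0.2616] 28 brass [ 0.4515 -0.2781] 10 len 0.0174 ang -107.5
recess px [160.7 157.7] c [0.5993 0.2783] mean [0.5986 0.2788] sz [0.0472 0.049 ] 1.4
recess px [194.7 163.4] c [0.5865 0.1958] mean [0.5867 0.1953] sz [0.067  0.0658] 2.5
recess px [153.9 191.7] c [0.5141 0.2904] mean [0.5147 0.2906] sz [0.0491 0.0484] 3.2
recess px [188.3 194.5] c [0.5081 0.2062] mean [0.5099 0.2072] sz [0.0665 0.0579] 82.4
tray ((0.548826277256012, 0.24055469036102295), (0.18198218941688538, 0.1822393834590912), 81.95852661132812)
```

```bash
cat >> h.py <<'E'
from scipy.spatial.transform import Rotation as Ro
def go(x,y,z,yaw,b=None):
    """shift(mm), turn to TCP target, pointing down, tool x at yaw deg"""
    if b is None:
        o=bot.get_obs();b=(o['tcp_pos'],Ro.from_rotvec(o['tcp_rot']))
    a=np.radians(yaw);X=np.array([np.cos(a),np.sin(a),0]);Z=np.array([0,0,-1.]);Y=np.cross(Z,X)
    T=Ro.from_matrix(np.stack([X,Y,Z],1))
    s=b[1].inv().apply(np.array([x,y,z])-b[0])*1000
    print('shift',s.round(1),'turn',(b[1].inv()*T).as_rotvec().round(4))
E
python3 - <<'E'
from h import *
im=bot.snapshot('scene')[:,:,::-1].copy()
ex=np.array([np.cos(np.radians(-8.05)),np.sin(np.radians(-8.05))]);ey=np.array([-ex[1],ex[0]]);c=np.array([.5488,.2406])
B={k:c+42e-3*(i*ex+j*ey) for k,i,j in (('sFar',1,1),('sNear',-1,1),('L',1,-1),('joy',-1,-1))}
print({k:v.round(4) for k,v in B.items()})
for b in B.values():
    p=proj('scene',[*b,.008]);cv2.circle(im,tuple(int(round(q)) for q in p),2,(0,0,255),-1)
for q,r in (((.5865,-.0307),.019),((.5836,-.2773),.028),((.4512,-.1468),.019)):
    for a in np.linspace(0,6.28,24):
        p=proj('scene',[q[0]+r*np.cos(a),q[1]+r*np.sin(a),.007]);im[int(round(p[1])),int(round(p[0]))]=(255,0,0)
for q,t in (((.5865,-.0307),141),((.5836,-.2773),-112),((.4512,-.1468),111)):
    p=proj('scene',[q[0]+.02*np.cos(np.radians(t)),q[1]+.02*np.sin(np.radians(t)),.045]);im[int(round(p[1])),int(round(p[0]))]=(255,0,0)
p=proj('scene',[.4525,-.0325,.068]);im[int(round(p[1])),int(round(p[0]))]=(0,0,255)
cv2.imwrite('pics/c4.png',cv2.resize(im[150:400,150:420],None,fx=2.4,fy=2.4,interpolation=cv2.INTER_NEAREST))
print('s1 above');go(.5865,-.0307,.12,51)
E
```

```text
{'sFar': array([0.5963, 0.2763]), 'sNear': array([0.5131, 0.2881]), 'L': array([0.5845, 0.1931]), 'joy': array([0.5013, 0.2049])}
s1 above
shift [-282.1 -534.8  111.2] turn [-6.0000e-04  2.0000e-04 -2.0871e+00]
```

View pics/c4.png

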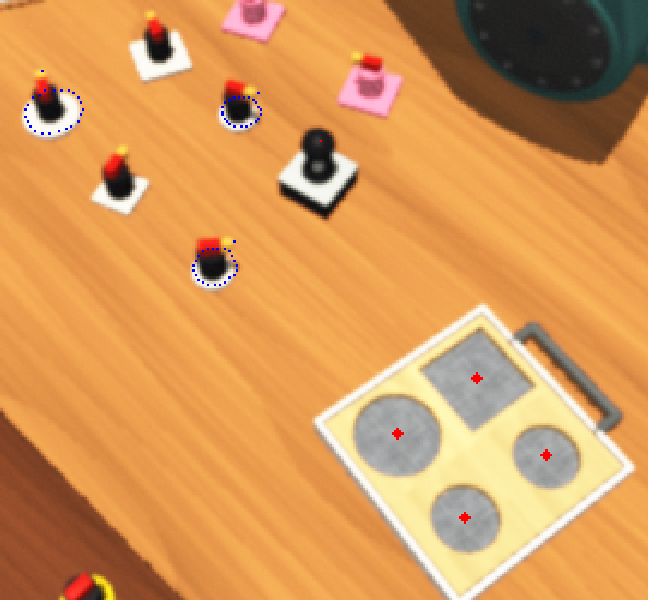

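Both views agree to within about 2 mm, and all the recess centres fit. Moving above small button 1.

play_rows:
  commands: [60,-282,-535,100,0,0,-2.087,60,-282,-535,100,0,0,-2.087,60,-282,-535,100,0,0,-2.087,60,-282,-535,100,0,0,-2.087,60,-282,-535,100,0,0,-2.087,60,-282,-535,100,0,0,-2.087,60,-282,-535,100,0,0,-2.087,60,-282,-535,100,0,0,-2.087,60,-282,-535,100,0,0,-2.087,60,-282,-535,100,0,0,-2.087,60,-282,-535,100,0,0,-2.087,60,-282,-535,100,0,0,-2.087,60,-282,-535,100,0,0,-2.087,60,-282,-535,100,0,0,-2.087,60,-282,-535,100,0,0,-2.087,60,-282,-535,100,0,0,-2.087,60,-282,-535,100,0,0,-2.087,60,-282,-535,100,0,0,-2.087]
  newtons: 40

```text
clock: 2.0
tcp_pos: [0.5867, -0.0313, 0.1314]
tcp_rot: [2.837, 1.349, 0.0]
contact_force: [-0.0, 0.2, 0.1]
finger_gap: 0.0598
```

Run:
```python
from h import *
o=bot.get_obs();print(o['joint_pos'].round(2) if hasattr(o['joint_pos'],'round') else o['joint_pos'],o['finger_gap'])
go(.5865,-.0307,.014,51)
cv2.imwrite('pics/w1.png',bot.snapshot('wrist')[:,:,::-1])
c=bot.camera_params('wrist');T=np.array(c['T_tool_cam']);K=np.array(c['K'])
R=Ro.from_rotvec(o['tcp_rot'])
def pw(X):
    t=R.inv().apply(np.array(X)-o['tcp_pos']);q=K@(T[:3,:3].T@(t-T[:3,3]));return (q[:2]/q[2]).round(0)
print(pw([.5865,-.0307,.038]),pw([.5865,-.0307,.007]),pw([.5865+.02*np.cos(2.46),-.0307+.02*np.sin(2.46),.045]))
```

```text
[-0.19  0.41 -0.09  1.06  0.    0.49] 0.05979314182453052
shift [  0.3  -0.5 117.4] turn [ 0.0002 -0.0001 -0.0027]
[283. 214.] [283. 202.] [283. 190.]
```

View pics/w1.png

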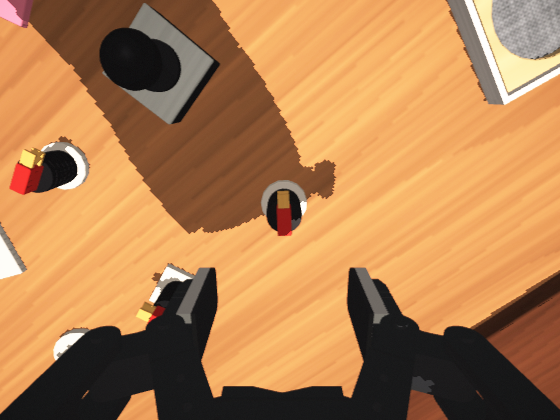

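The wrist view shows the button at (284,200), as predicted, with its terminals straight up at (283,195), so the yaw is right. Descending.

play_rows:
  commands: [60,0,0,40,0,0,0,60,0,0,80,0,0,0,60,0,0,105,0,0,0,60,0,0,117,0,0,0,60,0,0,117,0,0,0,60,0,0,117,0,0,0,0,0,0,117,0,0,0,0,0,0,117,0,0,0,0,0,0,117,0,0,0,0,0,0,117,0,0,0,0,0,0,117,0,0,0,0,0,0,117,0,0,0,0,0,0,117,0,0,0,0,0,0,117,0,0,0]
  newtons: 40

```text
clock: 3.45
tcp_pos: [0.5874, -0.031, 0.0154]
tcp_rot: [2.835, 1.352, 0.002]
contact_force: [-1.7, 0.4, 8.8]
finger_gap: 0.0246
```

Run:
```python
from h import *
print('far small hover');go(.5963,.2763,.105,82);print('down');go(.5963,.2763,.0225,82)
```

```text
far small hover
shift [ 244.5 -186.4  -89.7] turn [ 1.800e-03 -3.000e-04 -5.412e-01]
down
shift [ 244.4 -186.5   -7.2] turn [ 1.800e-03 -3.000e-04 -5.412e-01]
```

play_rows:
  commands: [0,0,0,-20,0,0,0,0,0,0,-50,0,0,0,0,0,0,-90,0,0,0,0,35,-27,-90,0,0,-0.08,0,70,-53,-90,0,0,-0.16,0,105,-80,-90,0,0,-0.24,0,140,-107,-90,0,0,-0.32,0,175,-134,-90,0,0,-0.4,0,210,-160,-90,0,0,-0.48,0,235,-180,-90,0,0,-0.52,0,244,-186,-90,0,0,-0.54,0,244,-186,-90,0,0,-0.54,0,244,-186,-90,0,0,-0.54,0,244,-186,-90,0,0,-0.54]

```text
clock: 4.85
tcp_pos: [0.596, 0.2744, 0.1045]
tcp_rot: [2.374, 2.057, -0.0]
contact_force: [0.7, 0.5, -1.1]
finger_gap: 0.0249
```

Run:
```python
from h import *
o=bot.get_obs();print(o['contact_force'])
go(.5963,.2763,.0225,82)
cv2.imwrite('pics/w2.png',bot.snapshot('wrist')[:,:,::-1])
cv2.imwrite('pics/s2.png',cv2.resize(bot.snapshot('scene')[200:400,220:470,::-1],None,fx=3,fy=3))
```

```text
[ 0.70269876  0.51969262 -1.06137447]
shift [ 2. -0. 82.] turn [ 0.0001  0.0002 -0.0032]
```

View pics/w2.png

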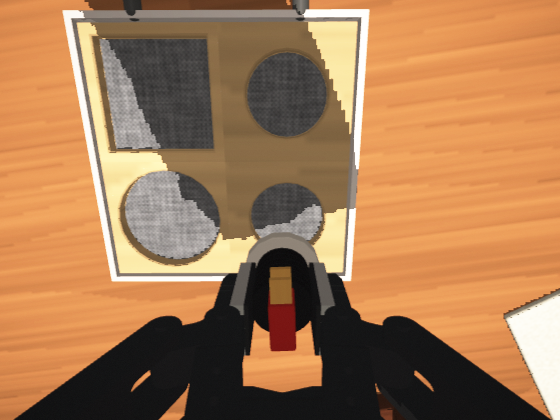

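View pics/s2.png

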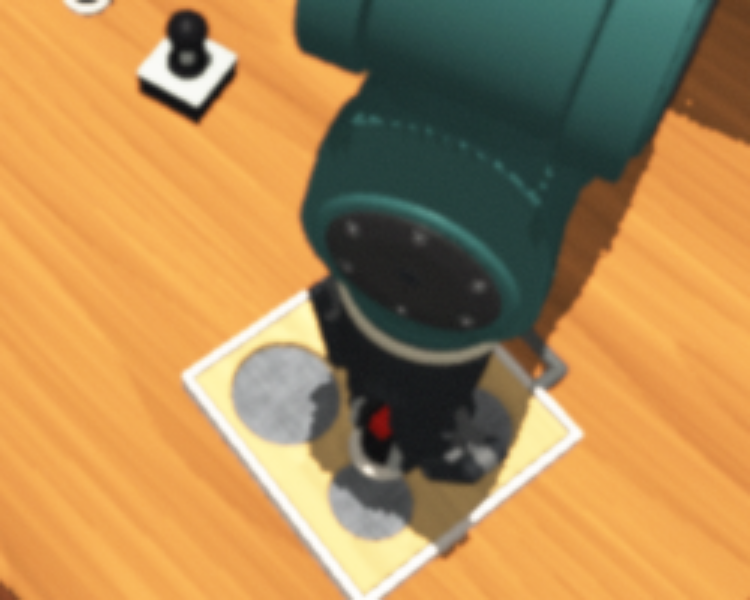

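The button is held upright with its terminals towards the handle. Lowering it into the far small recess.

play_rows:
  commands: [0,2,0,30,0,0,0,0,2,0,55,0,0,0,0,2,0,68,0,0,0,0,2,0,76,0,0,0,0,2,0,80,0,0,0,0,2,0,81,0,0,0,0,2,0,81,0,0,0,0,2,0,81,0,0,0]

```text
clock: 5.75
tcp_pos: [0.5965, 0.2779, 0.024]
tcp_rot: [2.372, 2.059, 0.002]
contact_force: [-0.1, -0.4, -1.2]
finger_gap: 0.0243
```

play_rows:
  commands: [30,0,0,0,0,0,0,38,0,0,0,0,0,0,45,0,0,0,0,0,0,50,0,0,0,0,0,0,50,0,0,0,0,0,0,50,0,0,-30,0,0,0,50,0,0,-70,0,0,0,50,0,0,-110,0,0,0,50,0,0,-110,0,0,0]

```text
clock: 6.65
tcp_pos: [0.5983, 0.2785, 0.1387]
tcp_rot: [2.37, 2.058, 0.011]
contact_force: [-0.3, 0.2, -1.1]
finger_gap: 0.0496
```

Run:
```python
from h import *
cv2.imwrite('pics/w3.png',bot.snapshot('wrist')[:,:,::-1])
print('above s2');go(.4512,-.1468,.13,21);print(bot.get_obs()['joint_pos'])
```

```text
above s2
shift [-441.3  -85.1    4.6] turn [ 0.0027 -0.004   1.0635]
[ 3.12336098e-01  5.27847099e-01  1.16514930e-01  1.15482848e+00
 -1.73640182e-06  4.53102749e-01]
```

View pics/w3.png

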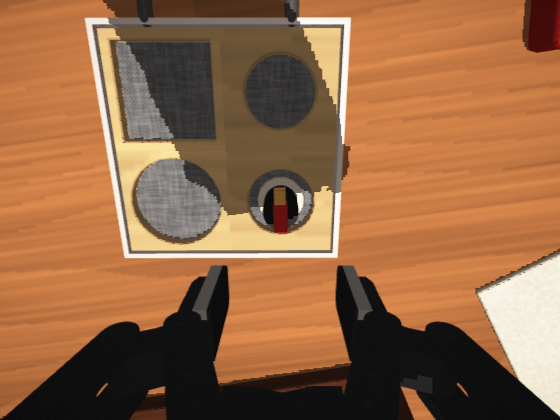

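Small 1 stands centred in its recess at about (281,203), terminals to the handle. Next, small 2.

play_rows:
  commands: [60,-441,-85,5,0,0,1.0635,60,-441,-85,5,0,0,1.0635,60,-441,-85,5,0,0,1.0635,60,-441,-85,5,0,0,1.0635,60,-441,-85,5,0,0,1.0635,60,-441,-85,5,0,0,1.0635,60,-441,-85,5,0,0,1.0635,60,-441,-85,5,0,0,1.0635,60,-441,-85,5,0,0,1.0635,60,-441,-85,5,0,0,1.0635,60,-441,-85,5,0,0,1.0635,60,-441,-85,5,0,0,1.0635,60,-441,-85,5,0,0,1.0635,60,-441,-85,5,0,0,1.0635]

```text
clock: 8.1
tcp_pos: [0.4503, -0.1459, 0.1281]
tcp_rot: [-3.088, -0.575, 0.0]
contact_force: [0.4, 0.4, -0.3]
finger_gap: 0.0599
```

```bash
cat >> h.py <<'E'
def pw(X):
    o=bot.get_obs();c=bot.camera_params('wrist');T=np.array(c['T_tool_cam']);K=np.array(c['K'])
    t=Ro.from_rotvec(o['tcp_rot']).inv().apply(np.array(X)-o['tcp_pos']);q=K@(T[:3,:3].T@(t-T[:3,3]));return (q[:2]/q[2]).round(0)
E
python3 - <<'E'
from h import *
go(.4512,-.1468,.015,21);print(pw([.4512,-.1468,.007]))
cv2.imwrite('pics/w4.png',bot.snapshot('wrist')[:,:,::-1])
E
```

```text
shift [  0.5   1.2 113.1] turn [-0.0003  0.0001  0.0019]
[283. 205.]
```

View pics/w4.png

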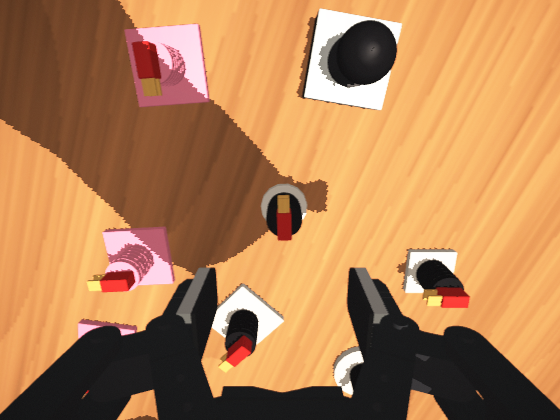

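The button is at (284,204), as predicted, with its terminals aligned. The neighbours are clear of the fingers.

play_rows:
  commands: [60,0.5,1,40,0,0,0,60,0.5,1,80,0,0,0,60,0.5,1,104,0,0,0,60,0.5,1,113,0,0,0,60,0.5,1,113,0,0,0,0,0.5,1,113,0,0,0,0,0.5,1,113,0,0,0,0,0.5,1,113,0,0,0,0,0.5,1,113,0,0,0,0,0.5,1,113,0,0,0,0,0.5,1,113,0,0,0,0,0.5,1,113,0,0,0,0,0.5,1,113,0,0,0]

```text
clock: 9.45
tcp_pos: [0.4517, -0.148, 0.0166]
tcp_rot: [3.088, 0.572, 0.003]
contact_force: [-0.8, 1.4, 10.3]
finger_gap: 0.0247
```

Run:
```python
from h import *
go(.5131,.2881,.11,82)
```

```text
shift [ 213.8 -385.   -93.7] turn [ 2.4000e-03 -6.0000e-04 -1.0646e+00]
```

play_rows:
  commands: [0,0,0,-20,0,0,0,0,0,0,-60,0,0,0,0,0,0,-100,0,0,0,0,0,0,-125,0,0,0,0,20,-36,-125,0,0,-0.1,0,40,-72,-125,0,0,-0.2,0,60,-108,-125,0,0,-0.3,0,80,-144,-125,0,0,-0.4,0,100,-180,-125,0,0,-0.5,0,120,-216,-125,0,0,-0.6,0,140,-252,-125,0,0,-0.7,0,160,-288,-125,0,0,-0.8,0,180,-324,-125,0,0,-0.9,0,200,-360,-125,0,0,-1.0,0,210,-378,-120,0,0,-1.05,0,214,-385,-100,0,0,-1.065,0,214,-385,-94,0,0,-1.065,0,214,-385,-94,0,0,-1.065]

```text
clock: 11.25
tcp_pos: [0.5122, 0.288, 0.1091]
tcp_rot: [-2.371, -2.061, 0.002]
contact_force: [-0.4, 0.5, -0.2]
finger_gap: 0.0246
```

Run:
```python
from h import *
go(.5131,.2881,.0246,82)
cv2.imwrite('pics/w5.png',bot.snapshot('wrist')[:,:,::-1])
```

```text
shift [ 0.3  1.  84.5] turn [-0.0011  0.0008 -0.0002]
```

View pics/w5.png

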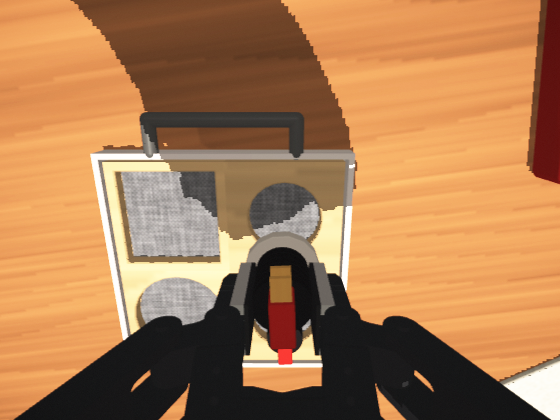

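Small 2 is held upright above its recess. Lowering and releasing.

play_rows:
  commands: [0,0,1,30,0,0,0,0,0,1,55,0,0,0,0,0,1,70,0,0,0,0,0,1,78,0,0,0,0,0,1,83,0,0,0,0,0,1,84.5,0,0,0,0,0,1,84.5,0,0,0,0,0,1,84.5,0,0,0]

```text
clock: 12.1
tcp_pos: [0.5141, 0.2884, 0.0255]
tcp_rot: [2.37, 2.061, 0.001]
contact_force: [-0.0, -0.4, -0.3]
finger_gap: 0.0244
```

play_rows:
  commands: [30,0,0,0,0,0,0,38,0,0,0,0,0,0,45,0,0,0,0,0,0,50,0,0,0,0,0,0,50,0,0,0,0,0,0,50,0,0,-30,0,0,0,50,0,0,-70,0,0,0,50,0,0,-110,0,0,0,50,0,0,-110,0,0,0]

```text
clock: 13.0
tcp_pos: [0.5158, 0.2892, 0.1398]
tcp_rot: [2.369, 2.06, 0.011]
contact_force: [1.0, 0.4, 0.3]
finger_gap: 0.0504
```

Run:
```python
from h import *
cv2.imwrite('pics/w6.png',bot.snapshot('wrist')[:,:,::-1])
print('above L');go(.5836,-.2773,.14,158);print(bot.get_obs()['joint_pos'])
```

```text
above L
shift [-551.1  146.6   -3.4] turn [ 4.8000e-03  7.0000e-04 -1.3261e+00]
[ 3.73179667e-01  4.12714762e-01 -8.02654323e-02  1.07335304e+00
 -1.08412194e-05  5.12428121e-01]
```

View pics/w6.png

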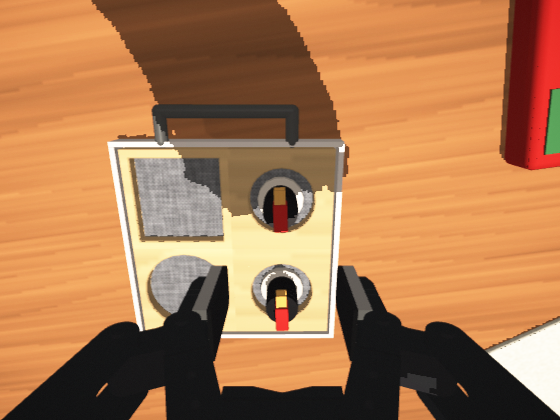

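Both small buttons are seated. Next, the large round button.

play_rows:
  commands: [60,-551,147,-4,0,0,-1.326,60,-551,147,-4,0,0,-1.326,60,-551,147,-4,0,0,-1.326,60,-551,147,-4,0,0,-1.326,60,-551,147,-4,0,0,-1.326,60,-551,147,-4,0,0,-1.326,60,-551,147,-4,0,0,-1.326,60,-551,147,-4,0,0,-1.326,60,-551,147,-4,0,0,-1.326,60,-551,147,-4,0,0,-1.326,60,-551,147,-4,0,0,-1.326,60,-551,147,-4,0,0,-1.326,60,-551,147,-4,0,0,-1.326,60,-551,147,-4,0,0,-1.326,60,-551,147,-4,0,0,-1.326,60,-551,147,-4,0,0,-1.326]

```text
clock: 14.65
tcp_pos: [0.5827, -0.2763, 0.1386]
tcp_rot: [-0.597, -3.084, -0.001]
contact_force: [0.9, 0.7, -0.6]
finger_gap: 0.0603
```

Run:
```python
from h import *
go(.5836,-.2773,.0155,158);print(pw([.5836,-.2773,.007]))
cv2.imwrite('pics/w7.png',bot.snapshot('wrist')[:,:,::-1])
```

```text
shift [ -1.3  -0.6 123.1] turn [ 0.0003 -0.0006  0.0013]
[280. 200.]
```

View pics/w7.png

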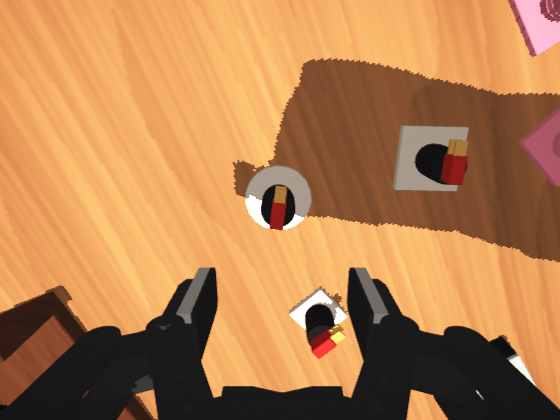

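The large button is at (279,198), as predicted. Its terminals are turned about 5° to the right, so I correct by +0.08 rad and descend.

play_rows:
  commands: [60,-1,-0.5,40,0,0,0.08,60,-1,-0.5,80,0,0,0.08,60,-1,-0.5,110,0,0,0.08,60,-1,-0.5,123,0,0,0.08,60,-1,-0.5,123,0,0,0.08,60,-1,-0.5,123,0,0,0.08,0,-1,-0.5,123,0,0,0.08,0,-1,-0.5,123,0,0,0.08,0,-1,-0.5,123,0,0,0.08,0,-1,-0.5,123,0,0,0.08,0,-1,-0.5,123,0,0,0.08,0,-1,-0.5,123,0,0,0.08,0,-1,-0.5,123,0,0,0.08,0,-1,-0.5,123,0,0,0.08]

```text
clock: 16.1
tcp_pos: [0.5841, -0.279, 0.0171]
tcp_rot: [0.722, 3.056, -0.001]
contact_force: [-2.0, 0.3, 9.2]
finger_gap: 0.0248
```

Run:
```python
from h import *
go(.5845,.1931,.115,82)
```

```text
shift [210.7 422.3 -98.3] turn [1.1000e-03 1.8000e-03 1.2463e+00]
```

play_rows:
  commands: [0,0,0,-20,0,0,0,0,0,0,-60,0,0,0,0,0,0,-100,0,0,0,0,17,35,-100,0,0,0.1,0,35,70,-100,0,0,0.2,0,52,105,-100,0,0,0.31,0,70,140,-100,0,0,0.41,0,88,176,-100,0,0,0.52,0,105,211,-100,0,0,0.62,0,123,246,-100,0,0,0.72,0,140,281,-100,0,0,0.83,0,158,316,-100,0,0,0.93,0,175,351,-100,0,0,1.03,0,193,386,-100,0,0,1.14,0,206,412,-100,0,0,1.22,0,211,422,-98,0,0,1.246,0,211,422,-98,0,0,1.246,0,211,422,-98,0,0,1.246]

```text
clock: 17.9
tcp_pos: [0.5837, 0.1929, 0.1141]
tcp_rot: [2.369, 2.063, 0.0]
contact_force: [-0.7, -0.7, 0.8]
finger_gap: 0.0245
```

Run:
```python
from h import *
go(.5845,.1931,.0251,82)
cv2.imwrite('pics/w8.png',bot.snapshot('wrist')[:,:,::-1])
```

```text
shift [ 0.4  0.7 89. ] turn [0.0003 0.0001 0.0015]
```

View pics/w8.png

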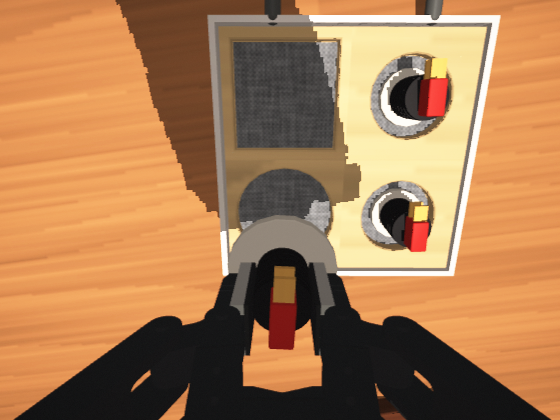

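The button is held upright with its terminals towards the handle. Lowering and releasing.

play_rows:
  commands: [0,0,1,30,0,0,0,0,0,1,60,0,0,0,0,0,1,75,0,0,0,0,0,1,83,0,0,0,0,0,1,87.5,0,0,0,0,0,1,89,0,0,0,0,0,1,89,0,0,0,0,0,1,89,0,0,0]

```text
clock: 18.75
tcp_pos: [0.5852, 0.1931, 0.0255]
tcp_rot: [2.37, 2.061, 0.002]
contact_force: [0.1, 0.4, -0.8]
finger_gap: 0.0244
```

play_rows:
  commands: [30,0,0,0,0,0,0,38,0,0,0,0,0,0,45,0,0,0,0,0,0,50,0,0,0,0,0,0,50,0,0,0,0,0,0,50,0,0,-30,0,0,0,50,0,0,-70,0,0,0,50,0,0,-120,0,0,0,50,0,0,-150,0,0,0,50,0,0,-150,0,0,0]

```text
clock: 19.75
tcp_pos: [0.5865, 0.1934, 0.1792]
tcp_rot: [2.368, 2.059, 0.009]
contact_force: [-0.0, 1.3, -0.8]
finger_gap: 0.0502
```

Run:
```python
from h import *
cv2.imwrite('pics/w9.png',bot.snapshot('wrist')[:,:,::-1])
print('above joy');go(.4525,-.0325,.17,101.8)
```

```text
above joy
shift [-242.1 -100.6    6. ] turn [ 0.0036 -0.0006 -0.3453]
```

View pics/w9.png

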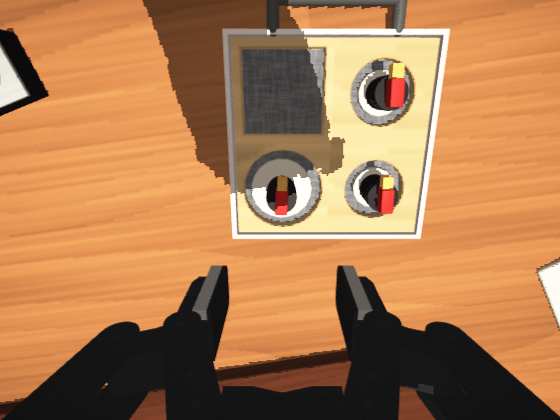

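The large button is seated. Next, the joystick.

play_rows:
  commands: [60,-242,-101,6,0,0,-0.345,60,-242,-101,6,0,0,-0.345,60,-242,-101,6,0,0,-0.345,60,-242,-101,6,0,0,-0.345,60,-242,-101,6,0,0,-0.345,60,-242,-101,6,0,0,-0.345,60,-242,-101,6,0,0,-0.345,60,-242,-101,6,0,0,-0.345,60,-242,-101,6,0,0,-0.345]

```text
clock: 20.7
tcp_pos: [0.4516, -0.0316, 0.1684]
tcp_rot: [-1.98, -2.439, -0.0]
contact_force: [0.1, -0.4, -0.4]
finger_gap: 0.06
```

Run:
```python
from h import *
go(.4525,-.0325,.050,101.8);print(pw([.4525,-.0325,.068]),pw([.4535,-.0325,.028]))
cv2.imwrite('pics/w10.png',bot.snapshot('wrist')[:,:,::-1])
```

```text
shift [ -1.1   0.7 118.4] turn [-0.0003 -0.0004  0.0011]
[281. 213.] [281. 200.]
```

View pics/w10.png

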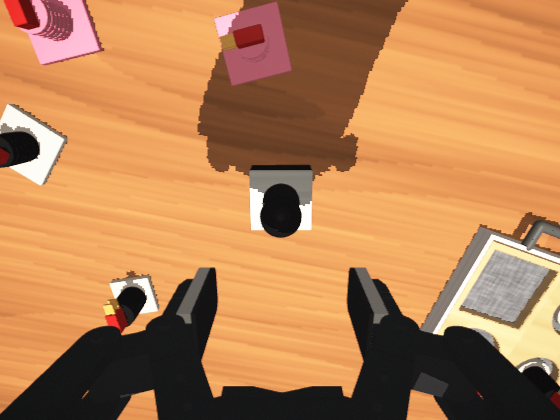

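The base centre is at (281,200) as predicted and the ball at about (281,215). The base is square to the jaws. Grasping the ball.

play_rows:
  commands: [60,-1,2,40,0,0,0,60,-1,2,80,0,0,0,60,-1,2,110,0,0,0,60,-1,2,121,0,0,0,60,-1,2,121,0,0,0,60,-1,2,121,0,0,0,0,-1,2,121,0,0,0,0,-1,2,121,0,0,0,0,-1,2,121,0,0,0,0,-1,2,121,0,0,0,0,-1,2,121,0,0,0,0,-1,2,121,0,0,0,0,-1,2,121,0,0,0]
  newtons: 50

```text
clock: 22.05
tcp_pos: [0.4539, -0.0331, 0.0487]
tcp_rot: [1.981, 2.437, 0.002]
contact_force: [-0.4, 1.9, 7.7]
finger_gap: 0.0294
```

play_rows:
  commands: [0,0,0,-8,0,0,0,0,0,0,-15,0,0,0,0,0,0,-15,0,0,0,0,0,0,-15,0,0,0]

```text
clock: 22.45
tcp_pos: [0.4534, -0.0332, 0.0631]
tcp_rot: [1.981, 2.437, 0.0]
contact_force: [0.7, 0.6, -1.8]
finger_gap: 0.0295
```

Run:
```python
from h import *
go(.5013,.2049,.14,82)
cv2.imwrite('pics/w11.png',bot.snapshot('wrist')[:,:,::-1])
cv2.imwrite('pics/s11.png',cv2.resize(bot.snapshot('scene')[120:320,180:430,::-1],None,fx=3,fy=3))
```

```text
shift [223.3  95.5 -76.9] turn [7.000e-04 2.000e-04 3.453e-01]
```

View pics/w11.png

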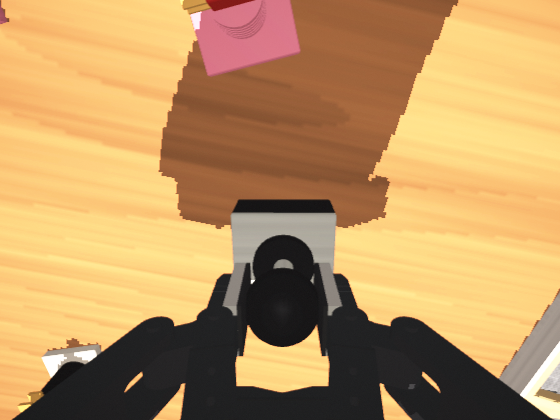

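View pics/s11.png

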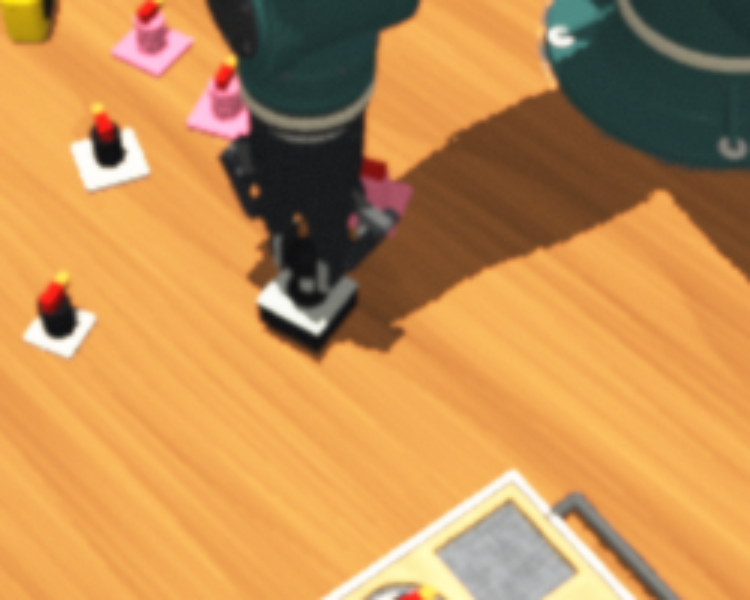

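The joystick is held upright and square. Carrying it to the tray.

play_rows:
  commands: [0,0,0,-30,0,0,0,0,0,0,-66,0,0,0,0,28,12,-66,0,0,0.04,0,56,24,-66,0,0,0.09,0,84,36,-66,0,0,0.13,0,112,48,-66,0,0,0.17,0,140,60,-66,0,0,0.22,0,168,72,-66,0,0,0.26,0,196,84,-66,0,0,0.3,0,215,92,-66,0,0,0.335,0,223,95.5,-66,0,0,0.345,0,223,95.5,-66,0,0,0.345,0,223,95.5,-66,0,0,0.345]

```text
clock: 23.85
tcp_pos: [0.5009, 0.204, 0.1286]
tcp_rot: [-2.37, -2.062, 0.001]
contact_force: [-0.1, -0.2, -3.0]
finger_gap: 0.0294
```

Run:
```python
from h import *
go(.5013,.2049,.0567,82)
cv2.imwrite('pics/w12.png',bot.snapshot('wrist')[:,:,::-1])
```

```text
shift [ 1.   0.3 71.9] turn [-0.0005  0.0005  0.0009]
```

View pics/w12.png

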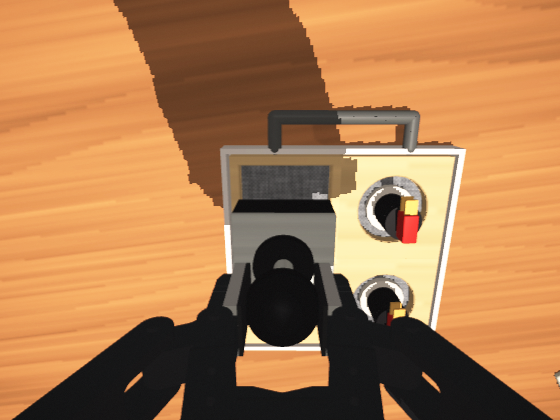

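Square to the recess and in line with it. Lowering.

play_rows:
  commands: [0,1,0,25,0,0,0,0,1,0,45,0,0,0,0,1,0,58,0,0,0,0,1,0,66,0,0,0,0,1,0,70.5,0,0,0,0,1,0,72,0,0,0,0,1,0,72,0,0,0,0,1,0,72,0,0,0]

```text
clock: 24.7
tcp_pos: [0.5016, 0.2057, 0.0573]
tcp_rot: [2.37, 2.061, 0.001]
contact_force: [-0.2, -0.0, -1.8]
finger_gap: 0.0294
```

play_rows:
  commands: [34,0,0,0,0,0,0,42,0,0,0,0,0,0,50,0,0,0,0,0,0,55,0,0,0,0,0,0,55,0,0,0,0,0,0,55,0,0,-30,0,0,0,55,0,0,-70,0,0,0,55,0,0,-120,0,0,0,55,0,100,-150,0,0,0,55,-150,100,-150,0,0,0,55,-250,50,-150,0,0,0,55,-300,-100,-150,0,0,0,55,-300,-100,-150,0,0,0,55,-300,-100,-150,0,0,0,55,-300,-100,-150,0,0,0]

```text
clock: 26.2
tcp_pos: [0.4018, -0.0375, 0.2049]
tcp_rot: [2.37, 2.062, 0.0]
contact_force: [0.4, -1.7, 1.1]
finger_gap: 0.0549
```

```bash
python3 - <<'E'
from h import *
for n in ('top','scene'): cv2.imwrite(f'pics/{n}9.png',bot.snapshot(n)[:,:,::-1])
a=cv2.resize(cv2.imread('pics/top9.png')[125:235,120:230],(400,400),interpolation=cv2.INTER_CUBIC)
b=cv2.resize(cv2.imread('pics/scene9.png')[260:410,270:420],(400,400),interpolation=cv2.INTER_CUBIC)
cv2.imwrite('pics/f9.png',np.hstack([a,b]))
E
sed 's/top0/top9/' m.py | sed "s/P=dict.*/P=dict(sqs=(340,165),sql=(384,221))/" > m9.py; python3 m9.py | head -4
```

```text
sqs flange [ 0.592  -0.1576] [0.0397 0.0406] 20.13180160522461
   red [ 0.5908 -0.157 ] 18 brass [ 0.5781 -0.1624] 12 len 0.0138 ang -157.1
sql flange [ 0.4573 -0.2629] [0.0527 0.0528] 66.55026245117188
   red [ 0.4568 -0.2613] 29 brass [ 0.4512 -0.2778] 12 len 0.0175 ang -108.9
```

View pics/f9.png

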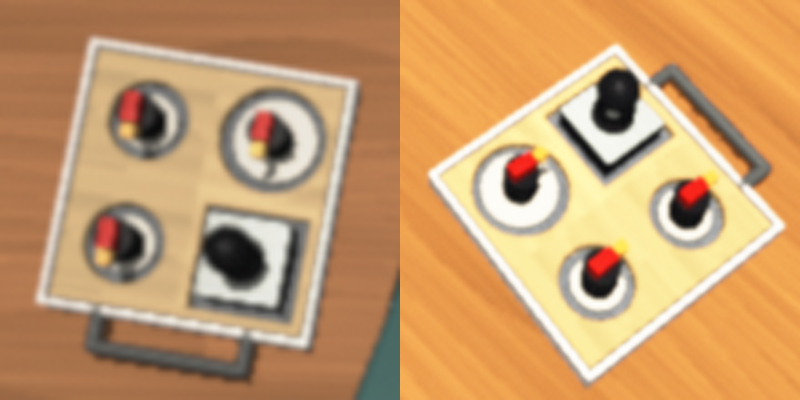

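View pics/top9.png

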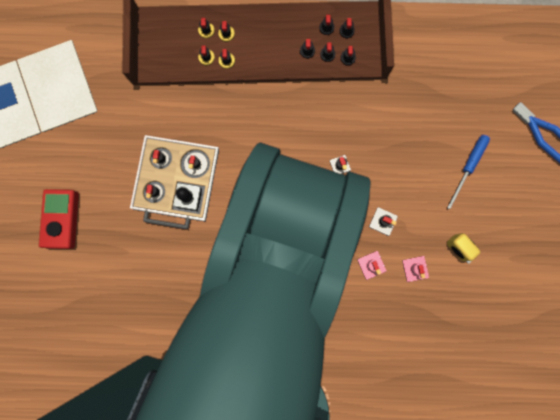

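All four parts look seated. I check the joystick and flange centres in the tray frame numerically before handing in.

Run:
```python
from h import *
ex=np.array([np.cos(np.radians(-8.05)),np.sin(np.radians(-8.05))]);ey=np.array([-ex[1],ex[0]])
im=cv2.imread('pics/top9.png');hsv=cv2.cvtColor(im,cv2.COLOR_BGR2HSV).astype(int);S,V=hsv[...,1],hsv[...,2];w=(S<60)&(V>150)
for n,u,v,z,c,r in (('joy',187,196,.036,(.5013,.2049),11),('L',195,163,.015,(.5845,.1931),14),('s1',160,157,.015,(.5963,.2763),10),('s2',154,191,.015,(.5131,.2881),10)):
    p=np.argwhere(w[v-r:v+r+1,u-r:u+r+1])[:,::-1]+[u-r,v-r]
    W=np.array([ray('top',*q,z)[:2] for q in p],np.float32)
    h=cv2.convexHull(W)
    if n=='joy': m,s,a=cv2.minAreaRect(h)
    else: m,s=cv2.minEnclosingCircle(h);s*=2;a=0
    d=np.array(m)-c;print(n,'dx %.1f dy %.1f mm'%(d@ex*1e3,d@ey*1e3),np.round(s,4),round(a,1))
```

```text
joy dx 1.1 dy -0.7 mm [0.0522 0.0524] 1.4
L dx -0.9 dy -2.4 mm 0.0635 0
s1 dx -1.9 dy -5.2 mm 0.0406 0
s2 dx 1.0 dy -7.0 mm 0.0421 0
```

```bash
python3 -c "
from rig import bot
o=bot.get_obs();print(o['clock'],o['joint_vel']);print(bot.finish_job())"
```

```text
26.3 [ 0.07987642  0.05527738  0.07166554 -0.01449866  0.02237393  0.09628371]
the job is handed in; nothing more can be done
None
```

I put all four kit parts in their recesses and handed the job in at 26.3 s. No verdict came back. Each part was set down held upright, with the buttons' terminals turned to the handle side.

**Last checks**
- **Pictures:** the final top and scene views show every part upright and flat in its own recess, with all terminals towards the handle.
- **Joystick and large button:** the joystick measured about 1 mm off its recess centre. The large button measured about 2.5 mm off, though its fitted flange came out too wide (63.5 instead of 56 mm), so that figure is rough.
- **Square-flanged buttons:** both measured within 0.5 mm of where they started.

**One check disagreed:** the top view put the two small buttons 5 and 7 mm to one side of centre. I don't trust that reading, because their barrels hide part of the flange and the fitted circles came out too large (41–42 instead of 38 mm). The tool was within about 2 mm of each recess centre when they were set down, and felt shows all round both flanges. A seated small button can also be at most about 8 mm off centre, inside the 11 mm limit.

The arm was clear of everything at hand-in but still settling, with joint speeds up to 0.1 rad/s.

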